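Lock a tube in the ratchet clamp, seat its cap, release the clamp

ROBOT

A 6-joint arm with a two-finger parallel gripper is mounted at the origin on the work surface. World frame = base frame: x ahead of the robot, y to its left, z up, the work surface at z = 0. Lengths are in m, angles in rad, forces in N, time in s.
With the tool pointing down it reaches from about 0.325 to 0.875 m from the base axis. Payload 4.4 kg.
Tool frame: the origin (TCP) lies on the front face of the gripper's body, between the roots of the fingers; the fingertips stand 73 mm ahead of it and the grasp point (between the pads) lies 54 mm ahead of it; z points along the fingers, y is the direction in which the jaws open and shut (so a half turn about z gives the same grasp; the last joint's range is limited). The gripper opens to 85 mm and grips with 20 to 120 N. Pads are 22 mm wide; open, the fingers measure 114 mm over their backs; the gripper's body (76 mm by 85 mm) begins 54 mm behind the grasp point. The pads swing forward as they close: fully open they stand 13 mm farther back than shut.
Start: joints at [-1.355, 0.207, 1.542, -0, 1.393, -0.15], TCP at [0.206, -0.537, 0.304] pointing down, gripper open.
Joint ranges: [-2.73, 2.73], [-0.86, 2.22], [0.23, 2.46], [-1.11, 4.25], [0.08, 2.63], [-2.82, 2.82]. Speed limits (rad/s): [2.79, 2.79, 3.14, 3.14, 3.14, 3.14].

INTERFACE

Orientations are given as a unit quaternion [x, y, z, w].
In Python, from station import env gives the robot as it stands. The module is installed in compiled form; this text tells all that it offers.
- The arm moves only by the shell command python3 -m creep 'ROWS' [OPENING]. ROWS is a JSON object of lists of equal length, an entry for each row: "delta_pos": the shift along the tool's x, y, z in cm, a list of three; "twist": the turn, a rotation vector about the tool's x, y, z in degrees, a list of three. In form: {"delta_pos": [[tx, ty, tz], ...], "twist": [[rx, ry, rz], ...]}. A call has 1 to 10 rows; each row is the pose to reach, as a shift and turn from the pose commanded when the call began, along the tool's axes at that moment; what a row does not reach only later rows make up. A row lasts 1/12 s, in which the tool goes at most 41.7 mm and 7.16 degrees, less where a joint would pass 70% of its speed; a pose out of reach is approached as far as the arm can. A call with a gripper value outside its range is refused whole. OPENING is the closure, from 0 (fully open) to 1 (shut), set as the call begins (- or left out, the last holds). The fingers move at their own pace and stop on an object; the grip force is fixed at half the most. Time passes only in rows, so rows that repeat a pose let the fingers close. It gives the time, the measured TCP pose, the force and the opening at its end, in the units of the state.
- env.sense(): the state, without advancing time (a new reading comes with each control period).
- env.camera(name): name is "side" or "top" or "wrist"; returns the picture (400x640x3 uint8, red, green, blue); there is no depth.
- env.camera_params(name): a dict with "intrinsics" (3x3 intrinsics, pixels), "R" (3x3) and "t" (3): a world point X has camera coordinates R X + t; the wrist camera has in their place "mount" (4x4, takes a point from camera to tool coordinates, whose origin is the TCP and whose axes are the flange's). Camera axes: x right, y down, z forward; pixel columns grow to the right and rows downward; lengths in m; the calibration is good to about 2 mm. A picture is of the moment at which its call begins: read the wrist's pose just before it. camera_params takes no time and is no camera call.
- env.job_done(): hands the job in, once; it reports no verdict.
The state is a dict: "clock": time; "joint_pos": joint angles; "qd": joint speeds; "tau": joint torques, N m; "position": TCP position; "tool_rot": TCP orientation; "force": force on the tool from outside, world axes, zero at the start; "torque": the same for the moment, N m; "finger_gap": finger opening in m.
Only numpy, scipy, OpenCV 4.12 (cv2) and the standard library are available. Lean on these libraries where they do the work, as an engineer would, in place of code of your own. Each camera call takes 0.05 s, during which the arm holds its last target.

TASK

Push the clamp's swinging handle in, click by click, until the ratchet alone holds the tube firmly without crushing it, and let go. With the tube held, gently press its purple cap fully home, then press the blue release ring down, across the plane in which the handles swing, until the ratchet lets go and the jaws spring fully open. Leave the capped tube standing in its nest, force nothing, and do not disturb the two bottles or the small carton.

Things in the scene. Friction and masses are not known exactly. Their poses are not given: they have to be found in the camera images.
- clamp: Steel scissor clamp lying flat, fixed on a grey base 150 x 110 x 12 mm. Origin on the bench under the pivot; x from the handles (-x) to the jaws (+x), z up. Tube centre at x = +55 mm, y = 0, in a white nest (44 x 44 mm, top 36 mm above the bench, hole 18 mm deep, loose). Nest and V jaw (+y side of the tube) are a carriage that yields towards +y on a 4 N/mm spring, up to 12 mm.
- grip_handle: The swinging handle and its jaw; origin on the pivot axis at bench height. Its axes match the clamp's when fully open (the start) and turn about +z as it closes, 0.48 rad at most. A return spring opens it. Ratchet teeth catch at 0.12, 0.18, 0.24, 0.30, 0.36 and 0.42 rad (7.5 mm apart at the ring); it falls back to the last tooth passed.
- push_ring (a point): Centre of the black-centred steel ring of the swinging handle: disc 34 mm across, 16 mm tall, centre 70 mm high, 125 mm from the pivot axis; fully open at (-106, +67) mm in the clamp's frame. Push its outer rim towards -y along the arc. Felt: return spring 2.5 to 4 N, 1.5 to 5 N up each tooth (drops by 3 to 4 N at the click), 0.44 N per N on the tube: enough at the first click after over 12 N.
- release_ring (a point): Top centre of the blue-centred ring (36 mm across, 14 mm tall, solid) of the other handle, at (-120, -34, 70) mm in the clamp's frame. This handle carries the ratchet teeth and bends only downwards: 5 mm down at the ring frees the ratchet (about 5 N), hard stop at 11.5 mm (about 8 N). Hold it down about half a second while the other handle springs open.
- tube: Clear round tube, 18 mm in diameter, 100 mm tall, standing upright in the nest; origin at the centre of its foot, 18 mm above the bench, z along the tube.
- cap (a joint): How far the cap is pressed on (m): 0 to 0.0015 at the start, 0.006 fully home against a hard stop. It slides stiffly (about 7 N) and stays where it is left.
- cap_top (a point): Centre of the flat top of the purple cap (25 mm in diameter, 22 mm tall), 136 mm above the bench when not pressed on, 130 mm when home. Press it straight down here; more than 35 N is too rough.
- media_bottle: Bystander: glass bottle with blue cap, 72 mm in diameter, 150 mm tall; origin at the centre of its foot.
- white_bottle: Bystander: white plastic bottle, 52 mm in diameter, 105 mm tall; origin at the centre of its foot.
- carton: Bystander: small card and orange box, 55 x 36 x 18 mm, lying flat beyond the clamp's -y side; origin at the centre of its underside.
- jaw_mid (a point): Where the swinging jaw meets the tube (tube's -y side, 68 mm above the bench; this point is fixed on the clamp). The jaw's rubber pad sits on a set-screw that differs by up to 12.5 mm between runs, so it meets the tube at 0.07 to 0.31 rad of closing. Each further tooth yields the carriage 3.3 mm, about 13 N. A firm hold is 4 N or more on the tube; over 24 N crushes it.

How it is judged:
On the way, in this order (a step that is already met when the one before it is completed fails the run):
1. the ratchet alone holds the tube firmly (4 N or more from the swinging jaw), the robot not touching the clamp or the tube, the cap not yet home (contact force between tube and grip_handle above 4 N and contact force between the fingers and clamp below 0.3 N and contact force between the fingers and tube below 0.3 N and value of joint cap below 0.0045 m), for 0.2 s.
2. the cap is pressed home while the clamp holds the tube (value of joint cap above 0.005 m and contact force between tube and grip_handle above 2.5 N), for 0.1 s.
At the end, for the whole second after the job is handed in: The cap is home (within 1 mm), the swinging handle has sprung open again (its ring within 8 mm of fully open) and no longer touches the tube, and the tube stands at rest in its nest, upright within 0.12 rad (value of joint cap above 0.005 m and y of push_ring in the frame of clamp above 0.059 m and contact force between tube and grip_handle below 0.3 N and angle between tube's own z axis and vertical below 0.12 rad and z of tube in the frame of clamp below 0.021 m and horizontal distance between tube and clamp below 0.06 m and linear speed of tube below 0.02 m/s).
It fails at once if the tube is squeezed by the swinging jaw with more than 24 N (contact force between tube and grip_handle above 24 N).
It fails at once if the cap or tube is pressed by the robot with more than 35 N (contact force between the fingers and tube above 35 N).
It fails at once if the clamp is forced by the robot with more than 35 N (contact force between the fingers and clamp above 35 N).
It fails at once if a bottle or the carton is moved more than 15 mm (distance of any of media_bottle, white_bottle, carton from where it was at the start of the episode above 0.015 m).
It also fails if it takes over 67 s, if anything falls off the work surface, if the arm or the gripper's body presses on something with over 40 N, if the wrist force passes 120 N, or if a joint passes its speed limit or range.

## Working session

There is one attempt and no reset: what is moved stays moved. The work goes in short steps, Python scripts to look and compute and a shell command to move; the robot and the scene stay as the last step left them, time stands still between calls to the robot, and variables do not carry over. Pictures are saved under pics/ and viewed, and the job is handed in when it is done.

```bash
mkdir -p pics; python3 - <<'E'
from station import env
import cv2
s=env.sense();print(s)
for n in ["side","top","wrist"]:
    im=env.camera(n);cv2.imwrite(f"pics/{n}0.png",im[:,:,::-1])
    print(n,env.camera_params(n))
E
```

```text
{'clock': 0.0, 'joint_pos': array([-1.35549368e+00,  2.07455229e-01,  1.54300431e+00,  1.75993843e-05,
        1.39351196e+00, -1.50497924e-01]), 'qd': array([-0.00128132,  0.00112034,  0.00063471, -0.00027448, -0.00022002,
        0.00181977]), 'tau': array([ 4.60067604e-04, -3.83033252e+01, -2.91599143e+01, -3.17771810e-04,
        1.06976205e-02, -1.26165097e-05]), 'position': array([ 0.20553764, -0.53635212,  0.30268169]), 'tool_rot': array([ 9.83319907e-01,  1.81880580e-01, -2.98780519e-05, -1.18908077e-03]), 'force': array([-0.19366833, -0.84844254, -0.43186928]), 'torque': array([-0.01386735, -0.05014511, -0.02919941]), 'finger_gap': 0.08526450204911455}
side {'intrinsics': array([[386.35962399,   0.        , 316.61940171],
       [  0.        , 386.35962399, 194.18225991],
       [  0.        ,   0.        ,   1.        ]]), 'R': array([[-0.77552372, -0.63105365, -0.01828256],
       [-0.46223293,  0.58730249, -0.66439183],
       [ 0.43000428, -0.50680082, -0.74716079]]), 't': array([0.46027054, 0.33630025, 0.89440407])}
top {'intrinsics': array([[381.6851683 ,   0.        , 318.36609054],
       [  0.        , 381.6851683 , 204.20441643],
       [  0.        ,   0.        ,   1.        ]]), 'R': array([[ 0.01155772, -0.9999321 , -0.00148498],
       [-0.99357738, -0.01131707, -0.11258739],
       [ 0.11256294,  0.0027767 , -0.99364072]]), 't': array([-0.01176462,  0.59194196,  1.11725055])}
wrist {'intrinsics': array([[336.28575365,   0.        , 321.22123162],
       [  0.        , 336.28575365, 201.30256364],
       [  0.        ,   0.        ,   1.        ]]), 'mount': array([[-3.17718257e-04, -9.45135940e-01, -3.26677140e-01,
         8.37900639e-02],
       [ 9.99999296e-01,  7.33288031e-05, -1.18472851e-03,
         8.68414662e-04],
       [ 1.14368434e-03, -3.26677286e-01,  9.45135251e-01,
        -7.03614151e-02],
       [ 0.00000000e+00,  0.00000000e+00,  0.00000000e+00,
         1.00000000e+00]])}
```

View pics/top0.png

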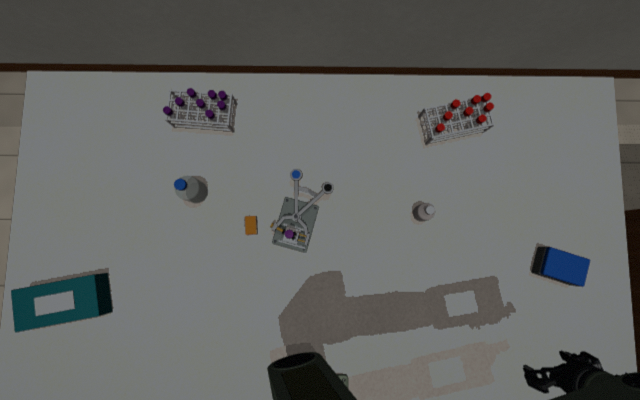

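View pics/side0.png

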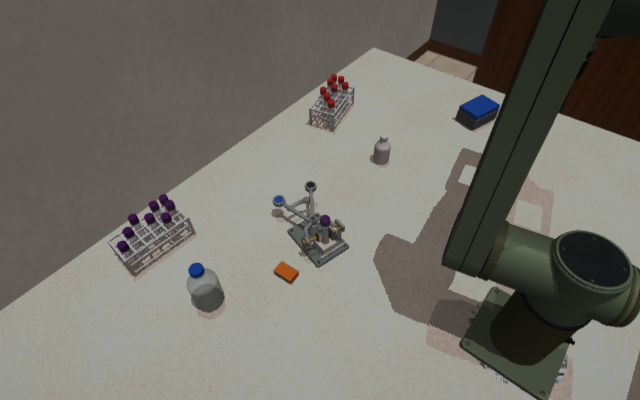

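View pics/wrist0.png

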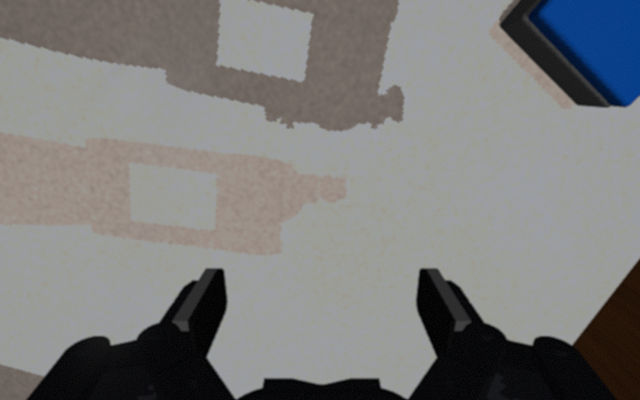

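The top view shows the blue ring at about (296,174), the black ring at (328,187) and the purple cap at (290,234). The jaws face the robot. I'll zoom in to refine these.

```bash
cat > h.py <<'E'
import numpy as np,cv2
from station import env
from scipy.spatial.transform import Rotation as Ro
def ray(n,uv,z,T=None):
    p=env.camera_params(n);K=p["intrinsics"]
    d=np.linalg.inv(K)@np.array([uv[0],uv[1],1.])
    if n=="wrist":
        M=T@p["mount"]; c=M[:3,3]; d=M[:3,:3]@d
    else:
        c=-p["R"].T@p["t"]; d=p["R"].T@d
    return c+d*(z-c[2])/d[2]
def proj(n,X,T=None):
    p=env.camera_params(n);K=p["intrinsics"]
    if n=="wrist":
        M=np.linalg.inv(T@p["mount"]); x=M[:3,:3]@X+M[:3,3]
    else: x=p["R"]@X+p["t"]
    x=K@x; return x[:2]/x[2]
def Tnow(s):
    T=np.eye(4);T[:3,:3]=Ro.from_quat(s["tool_rot"]).as_matrix();T[:3,3]=s["position"];return T
E
python3 - <<'E'
import cv2
a=cv2.imread("pics/top0.png")[150:270,225:385]
b=cv2.imread("pics/side0.png")[170:270,260:360]
cv2.imwrite("pics/topz.png",cv2.resize(a,None,fx=5,fy=5,interpolation=cv2.INTER_CUBIC))
cv2.imwrite("pics/sidez.png",cv2.resize(b,None,fx=6,fy=6,interpolation=cv2.INTER_CUBIC))
E
```

```text
(no output)
```

View pics/topz.png

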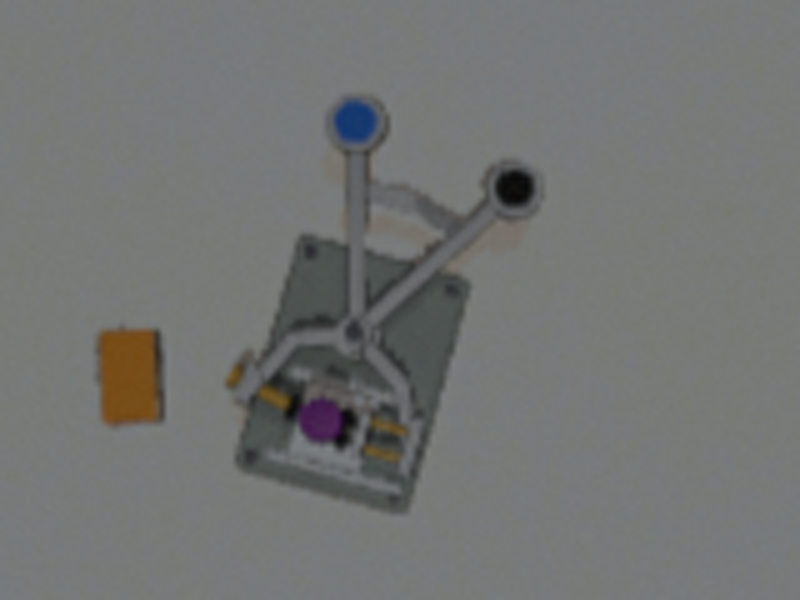

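View pics/sidez.png

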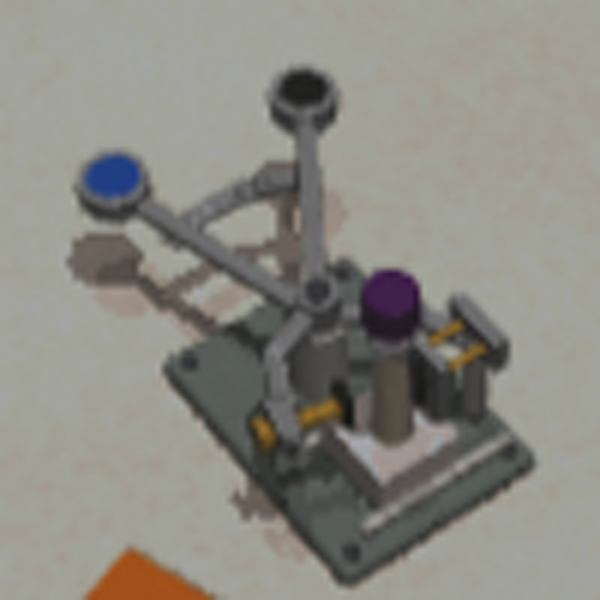

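```bash
cat >> h.py <<'E'
def fit(pw,pc):
    # 2D rigid clamp->world
    pw=np.array(pw);pc=np.array(pc);a=pw.mean(0);b=pc.mean(0)
    H=(pc-b).T@(pw-a);th=np.arctan2(H[0,1]-H[1,0],H[0,0]+H[1,1])
    R=np.array([[np.cos(th),-np.sin(th)],[np.sin(th),np.cos(th)]])
    t=a-R@b;return th,t,R,pw-(pc@R.T+t)
E
python3 - <<'E'
from h import *
pc=[[-.106,.067],[-.120,-.034],[.055,0]]
def tp(x,y):return (225+x/5-.4,150+y/5-.4)
def sp(x,y):return (260+x/6-.4,170+y/6-.4)
T=[ray("top",tp(515,187),.078),ray("top",tp(357,121),.070),ray("top",tp(321,420),.1355)]
S=[ray("side",sp(303,88),.078),ray("side",sp(113,177),.070),ray("side",sp(390,291),.1355)]
for P in(T,S):
    P=[p[:2] for p in P];print(np.round(P,4));th,t,R,r=fit(P,pc);print(np.rad2deg(th),t,np.round(r*1000,1))
# bystanders
print("bottle",ray("top",(181,184),.15),"white",ray("top",(429,208),.105),"carton",ray("top",tp(130,376),.018))
E
```

```text
[[ 0.6377 -0.0314]
 [ 0.6773  0.0618]
 [ 0.499   0.0743]]
165.10840188788427 [0.55240693 0.0601864 ] [[ 0.1  0.4]
 [ 0.1 -0.4]
 [-0.2 -0. ]]
[[ 0.6403 -0.0297]
 [ 0.6793  0.065 ]
 [ 0.5014  0.0775]]
165.0517807050872 [0.55476076 0.06295833] [[ 0.4 -0.5]
 [-0.2  0.2]
 [-0.2  0.4]]
bottle [0.62997621 0.36965968 0.15      ] white [ 0.57670721 -0.31743837  0.105     ] carton [0.52848299 0.20017685 0.018     ]
```

```bash
cat >> h.py <<'E'
TH=np.deg2rad(165.1);PV=np.array([.5535,.0616])
def c2w(x,y): 
    c,s=np.cos(TH),np.sin(TH);return PV+np.array([c*x-s*y,s*x+c*y])
def rel(target,yaw,s=None):
    """cm shift in tool axes to target xyz, and rotvec deg for straight-down tool with tool x at yaw deg"""
    s=s or env.sense();R=Ro.from_quat(s["tool_rot"]).as_matrix()
    d=R.T@(np.array(target)-s["position"])*100
    a=np.deg2rad(yaw);G=np.array([[np.cos(a),np.sin(a),0],[np.sin(a),-np.cos(a),0],[0,0,-1]]).T
    rv=np.rad2deg(Ro.from_matrix(R.T@G).as_rotvec())
    return np.round(d,2),np.round(rv,2)
E
python3 - <<'E'
from h import *
print(c2w(-.106,.067),c2w(-.12,-.034),c2w(.055,0))
print(rel([.600,-.067,.25],50)); 
E
```

```text
[ 0.63870797 -0.03040327] [0.67820764 0.06360085] [0.50034932 0.0757423 ]
(array([ 53.62, -29.73,   5.37]), array([ -0.09,  -0.04, -29.04]))
```

```bash
python3 -m creep '{"delta_pos":[[4,-2.2,0.4],[8,-4.4,0.8],[12,-6.6,1.2],[16,-8.8,1.6],[20,-11,2],[24,-13.2,2.4],[27.5,-15.2,2.8],[31,-17.2,3.1],[34.5,-19.1,3.5],[38,-21,3.8]],"twist":[[0,0,-3],[0,0,-6],[0,0,-9],[0,0,-12],[0,0,-15],[0,0,-18],[0,0,-21],[0,0,-24],[0,0,-27],[0,0,-29]]}' 1
python3 - <<'E'
from h import *
print(rel([.600,-.067,.25],50)); 
E
```

```text
clock: 0.98
position: [0.4737, -0.2175, 0.267]
tool_rot: [0.906, 0.423, -0.0, -0.0]
force: [1.0, -1.2, -0.6]
finger_gap: -0.0003
(array([19.64,  0.03,  1.7 ]), array([-0.02,  0.  ,  0.09]))
```

```bash
python3 -m creep '{"delta_pos":[[3.6,0,0.4],[7.2,0,0.8],[11,0,1.2],[15,0,1.6],[18,0,1.7],[19.6,0,1.7],[19.6,0,1.7]],"twist":[[0,0,0],[0,0,0],[0,0,0],[0,0,0],[0,0,0],[0,0,0],[0,0,0]]}'
python3 - <<'E'
from h import *
s=env.sense();T=Tnow(s);im=env.camera("wrist");cv2.imwrite("pics/w1.png",im[:,:,::-1]);cv2.imwrite("pics/t1.png",env.camera("top")[140:280,220:400,::-1].repeat(4,0).repeat(4,1))
print(s["position"],s["force"])
for p in([-.106,.067,.078],[-.12,-.034,.07],[.055,0,.1355],[0,0,.08]): print(proj("wrist",np.r_[c2w(*p[:2]),p[2]],T))
E
```

```text
clock: 1.57
position: [0.6005, -0.0667, 0.2499]
tool_rot: [0.906, 0.424, 0.0, -0.0]
force: [-0.3, 0.5, 0.3]
finger_gap: -0.0003
[ 0.60047812 -0.06670381  0.2499024 ] [-0.262246    0.4927094   0.26590685]
[329.6120064  131.64765382]
[283.86612596 -24.40656339]
[ 19.04425685 157.88747752]
[149.76129563 108.39392562]
```

View pics/w1.png

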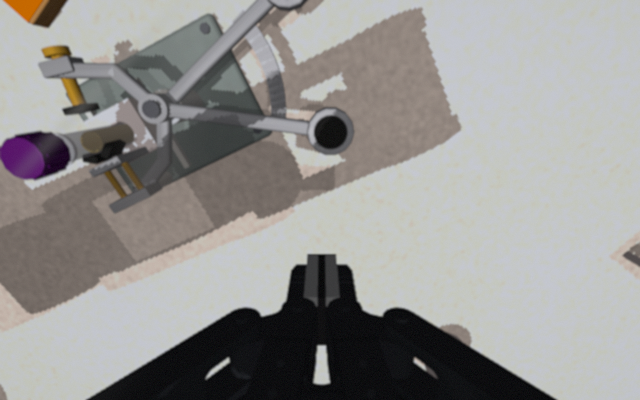

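The wrist view confirms the fit: black ring at (331,130) against a predicted (330,132), and cap at (21,157) against (19,158). Next I descend behind the ring, aligned with its tangent.

```bash
cat >> h.py <<'E'
def arc(theta,back,z,s=None):
    a=np.deg2rad(147.7)+TH+theta; yaw=a+np.pi/2
    p=PV+.1254*np.array([np.cos(a),np.sin(a)])-back*np.array([np.cos(yaw),np.sin(yaw)])
    return rel([*p,z],np.rad2deg(yaw)%360,s)
def where(s):
    # tool pos in polar: tangential offset angle
    d=s["position"][:2]-PV;r=np.hypot(*d);return d
E
python3 - <<'E'
from h import *
print(arc(0,.045,.129),arc(0,.033,.129))
E
```

```text
(array([ 1.11, -0.02, 12.1 ]), array([-0.03,  0.08,  7.22])) (array([ 2.31,  0.13, 12.1 ]), array([-0.03,  0.08,  7.22]))
```

```bash
python3 -m creep '{"delta_pos":[[0.4,0,3],[0.8,0,6],[1.1,0,9],[1.1,0,11],[1.1,0,12.1],[1.1,0,12.1],[1.7,0.07,12.1],[1.7,0.07,12.1]],"twist":[[0,0,4],[0,0,7.2],[0,0,7.2],[0,0,7.2],[0,0,7.2],[0,0,7.2],[0,0,7.2],[0,0,7.2]]}'
python3 - <<'E'
from h import *
print(arc(0,.033,.129)); s=env.sense();T=Tnow(s);print(s["force"]);im=env.camera("wrist");cv2.imwrite("pics/w2.png",im[:,:,::-1]); print(env.sense()["force"])
E
```

```text
clock: 2.33
position: [0.6124, -0.0574, 0.1316]
tool_rot: [0.931, 0.364, 0.002, 0.001]
force: [0.1, 0.7, 0.5]
finger_gap: -0.0001
(array([ 0.47, -0.19,  0.26]), array([ 0.2 , -0.16, -0.09]))
[0.12517722 0.66906458 0.54952463]
[ 0.06971609 -0.32617315  0.04507994]
```

View pics/w2.png

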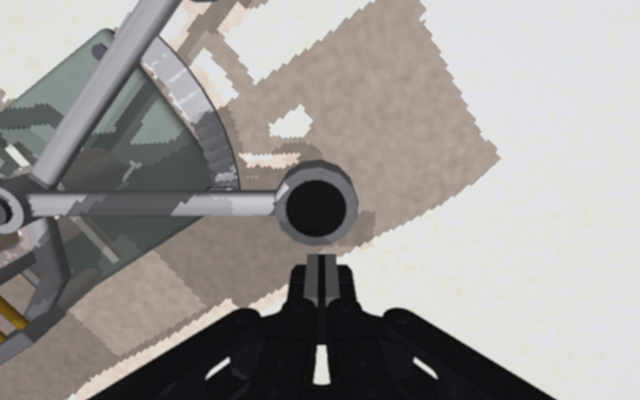

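The ring's centre is at (316,208), straight ahead of the fingers at (321,255). I'll creep in to make contact.

```bash
python3 -m creep '{"delta_pos":[[0.15,-0.05,0.1],[0.3,-0.1,0.2],[0.45,-0.19,0.25]],"twist":[[0,0,0],[0,0,0],[0,0,0]]}'
python3 -m creep '{"delta_pos":[[0.15,0,0],[0.3,0,0]],"twist":[[0,0,0],[0,0,0]]}'
python3 -m creep '{"delta_pos":[[0.15,0,0]],"twist":[[0,0,0]]}'
python3 -m creep '{"delta_pos":[[0.15,0,0]],"twist":[[0,0,0]]}'
python3 -c "
from h import *
print(arc(0,.028,.129))"
```

```text
clock: 2.63
position: [0.6131, -0.0523, 0.1278]
tool_rot: [0.931, 0.365, 0.001, 0.0]
force: [-0.1, 0.1, -1.1]
finger_gap: -0.0003
clock: 2.8
position: [0.6149, -0.0501, 0.1271]
tool_rot: [0.931, 0.365, 0.0, 0.0]
force: [-0.6, 0.1, -0.8]
finger_gap: 0.0
clock: 2.88
position: [0.616, -0.0491, 0.127]
tool_rot: [0.931, 0.365, -0.0, -0.0]
force: [-0.6, 0.2, -0.4]
finger_gap: -0.0
clock: 2.97
position: [0.6171, -0.0482, 0.1269]
tool_rot: [0.931, 0.365, -0.0, -0.0]
force: [0.1, 0.1, 0.7]
finger_gap: 0.0002
(array([-0.01,  0.16, -0.21]), array([-0.  ,  0.  , -0.04]))
```

```bash
python3 -m creep '{"delta_pos":[[0.12,0.03,0]],"twist":[[0,0,-0.5]]}'
python3 -m creep '{"delta_pos":[[0.12,0.03,0]],"twist":[[0,0,-0.5]]}'
python3 -m creep '{"delta_pos":[[0.12,0.03,0]],"twist":[[0,0,-0.5]]}'
python3 -m creep '{"delta_pos":[[0.12,0.03,0]],"twist":[[0,0,-0.5]]}'
```

```text
clock: 3.05
position: [0.6182, -0.0476, 0.1269]
tool_rot: [0.929, 0.369, -0.0, -0.0]
force: [-2.0, -0.3, -0.4]
finger_gap: 0.0001
clock: 3.13
position: [0.6188, -0.0473, 0.1268]
tool_rot: [0.928, 0.373, -0.001, -0.0]
force: [-2.4, -0.6, 0.8]
finger_gap: 0.0002
clock: 3.22
position: [0.6198, -0.0467, 0.1268]
tool_rot: [0.926, 0.377, -0.001, -0.0]
force: [-2.4, -0.4, 1.6]
finger_gap: -0.0002
clock: 3.3
position: [0.6209, -0.046, 0.1268]
tool_rot: [0.925, 0.381, -0.001, -0.0]
force: [-2.6, -0.8, 1.2]
finger_gap: 0.0002
```

```bash
cat > st.py <<'E'
from h import *
from scipy.optimize import brentq
s=env.sense();R=Ro.from_quat(s["tool_rot"]).as_matrix();n=R[:2,0]/np.hypot(*R[:2,0])
f=lambda th:(PV+.1254*np.array([np.cos(th+np.deg2rad(312.8)),np.sin(th+np.deg2rad(312.8))])-s["position"][:2])@n-.028
th=brentq(f,-.2,.8);a=th+np.deg2rad(312.8)
y=np.rad2deg(np.arctan2(n[1],n[0]))
C=PV+.1254*np.array([np.cos(a),np.sin(a)])
t=np.array([-np.sin(a),np.cos(a)])
print("th %.3f lat %.1fmm yawerr %.1f push %.1fN F %s t %.2f"%(th,((s["position"][:2]-C)@R[:2,1])*1000,y-42.8-np.rad2deg(th),-s["force"][:2]@t,np.round(s["force"],1),s["clock"]))
E
python3 st.py
python3 -m creep '{"delta_pos":[[0.12,0.03,0]],"twist":[[0,0,-0.6]]}'>/dev/null; python3 st.py
python3 -m creep '{"delta_pos":[[0.12,0.03,0]],"twist":[[0,0,-0.6]]}'>/dev/null; python3 st.py
python3 -m creep '{"delta_pos":[[0.12,0.03,0]],"twist":[[0,0,-0.6]]}'>/dev/null; python3 st.py
python3 -m creep '{"delta_pos":[[0.12,0.03,0]],"twist":[[0,0,-0.6]]}'>/dev/null; python3 st.py
```

```text
th 0.035 lat -1.5mm yawerr 0.0 push 2.4N F [-2.6 -0.8  1.2] t 3.30
th 0.046 lat -1.5mm yawerr -0.0 push 2.5N F [-2.8 -0.7  1.4] t 3.38
th 0.056 lat -1.5mm yawerr 0.0 push 1.8N F [-2.9  0.4  2.1] t 3.47
th 0.066 lat -1.5mm yawerr 0.0 push 2.5N F [-3.  -0.7  2.4] t 3.55
th 0.076 lat -1.4mm yawerr 0.0 push 4.0N F [-4.  -1.7  1.6] t 3.63
```

```bash

python3 -m creep '{"delta_pos":[[0.12,0.03,0]],"twist":[[0,0,-0.6]]}'>/dev/null; python3 st.py
python3 -m creep '{"delta_pos":[[0.12,0.03,0]],"twist":[[0,0,-0.6]]}'>/dev/null; python3 st.py
python3 -m creep '{"delta_pos":[[0.12,0.03,0]],"twist":[[0,0,-0.6]]}'>/dev/null; python3 st.py
python3 -m creep '{"delta_pos":[[0.12,0.03,0]],"twist":[[0,0,-0.6]]}'>/dev/null; python3 st.py
```

```text
th 0.082 lat -1.5mm yawerr 0.3 push 5.9N F [-6.  -2.5  3. ] t 3.72
th 0.087 lat -1.6mm yawerr 0.7 push 7.6N F [-6.8 -4.1  3.8] t 3.80
th 0.095 lat -1.6mm yawerr 0.8 push 8.0N F [-7.3 -4.3  3.6] t 3.88
th 0.102 lat -1.7mm yawerr 1.0 push 7.7N F [-8.3 -3.   4.5] t 3.97
```

```bash

python3 -m creep '{"delta_pos":[[0.06,0.015,0]],"twist":[[0,0,-0.3]]}'>/dev/null; python3 st.py
python3 -m creep '{"delta_pos":[[0.06,0.015,0]],"twist":[[0,0,-0.3]]}'>/dev/null; python3 st.py
python3 -m creep '{"delta_pos":[[0.06,0.015,0]],"twist":[[0,0,-0.3]]}'>/dev/null; python3 st.py
python3 -m creep '{"delta_pos":[[0.06,0.015,0]],"twist":[[0,0,-0.3]]}'>/dev/null; python3 st.py
```

```text
th 0.106 lat -1.6mm yawerr 1.0 push 10.1N F [-8.5 -6.   4.3] t 4.05
th 0.108 lat -1.7mm yawerr 1.2 push 9.0N F [-8.4 -4.6  5.4] t 4.13
th 0.113 lat -1.7mm yawerr 1.2 push 10.1N F [-9.2 -5.5  4.7] t 4.22
th 0.115 lat -1.7mm yawerr 1.4 push 11.9N F [-10.   -7.1   6.1] t 4.30
```

```bash

python3 -m creep '{"delta_pos":[[0.06,0.015,0]],"twist":[[0,0,-0.3]]}'>/dev/null; python3 st.py
python3 -m creep '{"delta_pos":[[0.06,0.015,0]],"twist":[[0,0,-0.3]]}'>/dev/null; python3 st.py
```

```text
th 0.122 lat -1.7mm yawerr 1.3 push 9.6N F [-8.9 -5.1  4.9] t 4.38
th 0.126 lat -1.7mm yawerr 1.4 push 10.8N F [-8.9 -6.7  5.8] t 4.47
```

```bash

python3 - <<'E'
from h import *
cv2.imwrite("pics/w3.png",env.camera("wrist")[:,:,::-1])
b=env.camera("side")[170:270,260:360,::-1]
cv2.imwrite("pics/s3.png",cv2.resize(b,None,fx=6,fy=6,interpolation=cv2.INTER_CUBIC))
E
python3 st.py
```

```text
th 0.126 lat -1.7mm yawerr 1.4 push 10.1N F [-9.5 -5.1  5.3] t 4.57
```

View pics/w3.png

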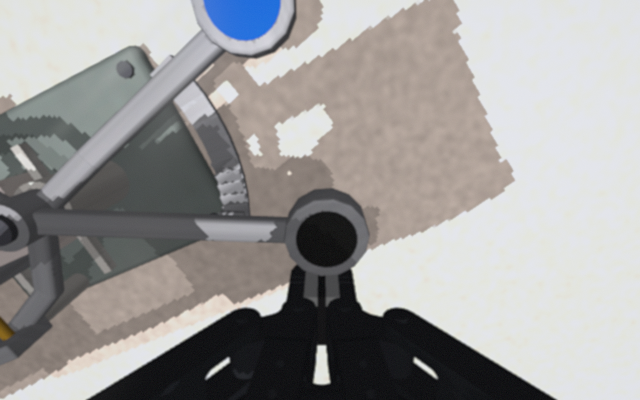

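View pics/s3.png

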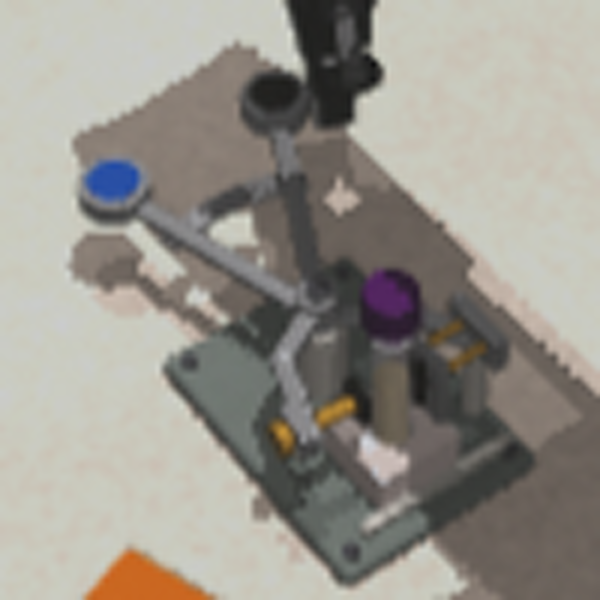

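```bash
python3 - <<'E'
from h import *
T=Tnow(env.sense())
for uv,im in(((326.5,233),"w3"),):
    r=ray("wrist",uv,.078,T)[:2]; d=r-PV; print(r,np.hypot(*d),(np.arctan2(d[1],d[0])-np.deg2rad(312.8-360)))
r=ray("wrist",(9,224),.08,T)[:2];print("pivot",r)
w=cv2.imread("pics/w3.png");cv2.imwrite("pics/w3z.png",cv2.resize(w[150:300,200:400],None,fx=4,fy=4,interpolation=cv2.INTER_CUBIC))
a=cv2.imread("pics/side0.png")[170:270,260:360];b=env.camera("side")[170:270,260:360,::-1]
cv2.imwrite("pics/cmp.png",np.hstack([cv2.resize(x[30:100,40:95],None,fx=7,fy=7,interpolation=cv2.INTER_CUBIC) for x in(a,b)]))
E
```

```text
[ 0.650655   -0.01841647] 0.12586393036492483 0.13483131878650223
pivot [0.55962818 0.05998425]
```

View pics/cmp.png

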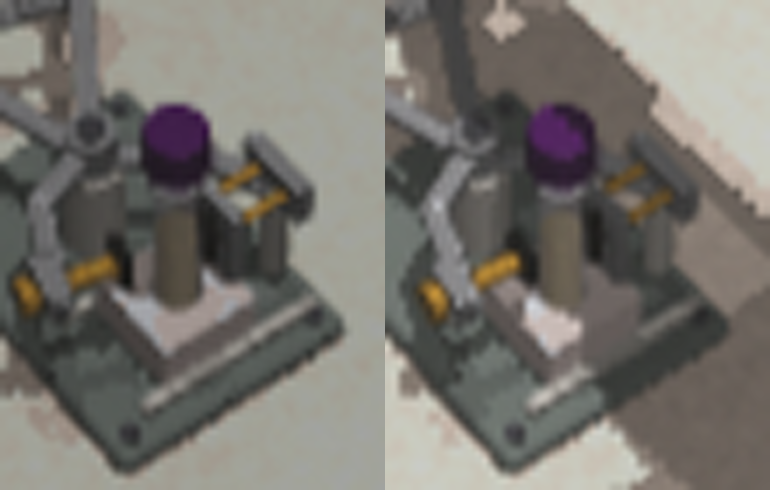

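View pics/w3z.png

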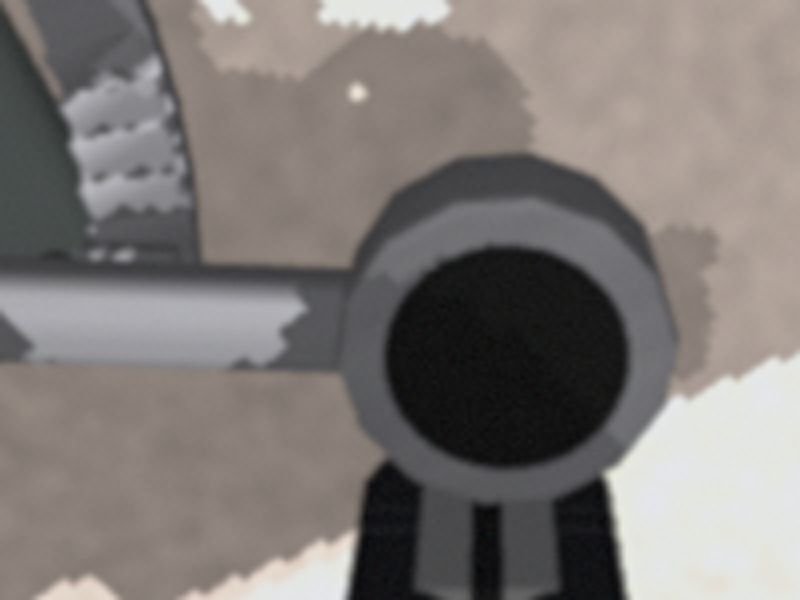

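```bash
python3 st.py; python3 - <<'E'
from h import *
# w1 pose and w2 pose
def T(p,q):
    M=np.eye(4);M[:3,3]=p;M[:3,:3]=Ro.from_quat(q).as_matrix();return M
for uv,p,q in(((331,130),[.60048,-.0667,.2499],[.906,.424,0,0]),((316,208),[.6124,-.0574,.1316],[.931,.364,.002,.001])):
    r=ray("wrist",uv,.078,T(p,q))[:2]; d=r-PV; print(r,np.hypot(*d),(np.arctan2(d[1],d[0])-np.deg2rad(312.8-360)))
a=cv2.imread("pics/top0.png")[205:260,265:325];b=env.camera("top")[205:260,265:325,::-1]
cv2.imwrite("pics/cmpt.png",np.hstack([cv2.resize(x,None,fx=6.6,fy=6.6,interpolation=cv2.INTER_CUBIC) for x in(a,b)]))
E
```

```text
th 0.126 lat -1.7mm yawerr 1.4 push 9.9N F [-9.  -5.3  5.9] t 4.62
[ 0.64020116 -0.0302899 ] 0.12633623493155882 0.009351695256741399
[ 0.6392571  -0.03045808] 0.12581323742452613 0.002976522959806216
```

View pics/cmpt.png

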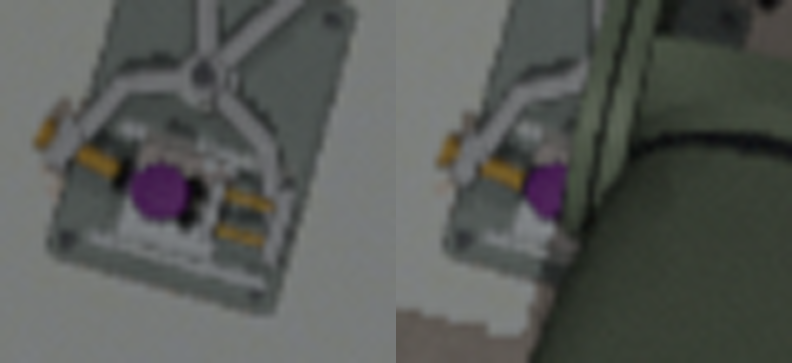

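```bash
python3 - <<'E'
from h import *
bside=env.camera("side")[:,:,::-1];btop=env.camera("top")[:,:,::-1]
out=[]
for n,img in(("side",bside),("top",btop)):
    off={"side":np.array([-2.4,-2.8])/2000,"top":np.array([2.4,2.8])/2000}[n]
    off=-off
    pts=[proj(n,np.r_[c2w(x,y)+off,z]) for x,y,z in((.055,-.009,.068),(.055,-.019,.068),(.055,0,.1355),(.055,.009,.068),(0,0,.08))]
    print(n,np.round(pts,1))
    for base in(cv2.imread(f"pics/{n}0.png"),img.copy()):
        k=8;c=np.mean(pts[:2],0).round().astype(int);x0,y0=c[0]-22,c[1]-25
        z=cv2.resize(base[y0:y0+50,x0:x0+48],None,fx=k,fy=k,interpolation=cv2.INTER_CUBIC)
        z=np.clip(z.astype(float)*1.5,0,255).astype(np.uint8)
        for p,col in zip(pts,[(0,0,255),(0,255,0),(255,0,255),(0,255,255),(255,0,0)]):
            q=((p-[x0,y0]+.5)*k).round().astype(int);cv2.drawMarker(z,tuple(int(v) for v in q),col,cv2.MARKER_CROSS,10,1)
        cv2.imwrite(f"pics/x_{n}_{len(out)}.png",z);out.append(z)
cv2.imwrite("pics/x_side.png",np.hstack(out[:2]));cv2.imwrite("pics/x_top.png",np.hstack(out[2:]))
E
```

```text
side [[322.  235.5]
 [318.9 237.3]
 [324.6 218. ]
 [327.4 232.1]
 [312.5 217.8]]
top [[287.6 233.6]
 [284.3 232.6]
 [288.8 233.6]
 [293.6 235.2]
 [295.6 215.8]]
```

View pics/x_side.png

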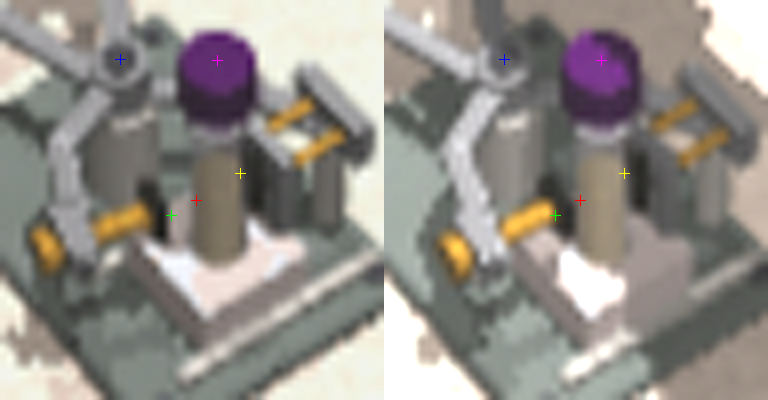

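View pics/x_top.png

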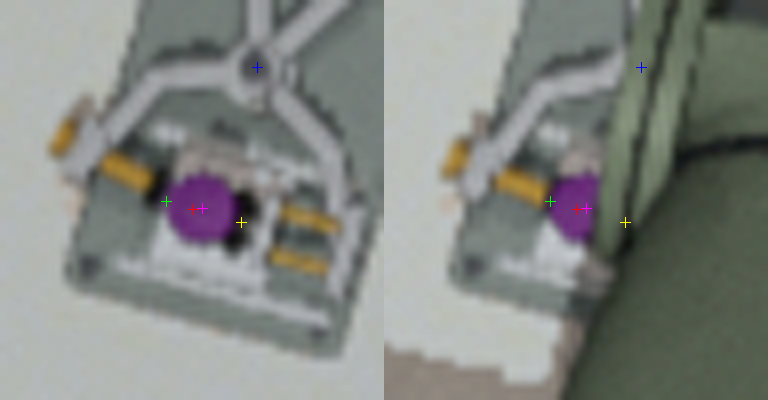

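```bash

python3 -m creep '{"delta_pos":[[-0.06,-0.015,0]],"twist":[[0,0,0.3]]}'>/dev/null; python3 st.py
python3 -m creep '{"delta_pos":[[-0.06,-0.015,0]],"twist":[[0,0,0.3]]}'>/dev/null; python3 st.py
python3 -m creep '{"delta_pos":[[-0.06,-0.015,0]],"twist":[[0,0,0.3]]}'>/dev/null; python3 st.py
python3 -m creep '{"delta_pos":[[-0.06,-0.015,0]],"twist":[[0,0,0.3]]}'>/dev/null; python3 st.py
```

```text
th 0.124 lat -1.7mm yawerr 1.2 push 8.5N F [-8.7 -3.9  4.7] t 4.85
th 0.121 lat -1.6mm yawerr 1.1 push 6.8N F [-7.1 -2.9  4. ] t 4.93
th 0.119 lat -1.6mm yawerr 0.9 push 5.2N F [-5.  -2.6  3.6] t 5.02
th 0.117 lat -1.5mm yawerr 0.7 push 5.4N F [-5.5 -2.4  3.2] t 5.10
```

```bash

python3 -m creep '{"delta_pos":[[-0.06,-0.015,0]],"twist":[[0,0,0.3]]}'>/dev/null; python3 st.py
python3 -m creep '{"delta_pos":[[-0.06,-0.015,0]],"twist":[[0,0,0.3]]}'>/dev/null; python3 st.py
python3 -m creep '{"delta_pos":[[-0.06,-0.015,0]],"twist":[[0,0,0.3]]}'>/dev/null; python3 st.py
python3 -m creep '{"delta_pos":[[-0.06,-0.015,0]],"twist":[[0,0,0.3]]}'>/dev/null; python3 st.py
python3 -m creep '{"delta_pos":[[-0.06,-0.015,0]],"twist":[[0,0,0.3]]}'>/dev/null; python3 st.py
```

```text
th 0.115 lat -1.5mm yawerr 0.5 push 3.4N F [-4.1 -0.9  2.2] t 5.18
th 0.113 lat -1.4mm yawerr 0.3 push 3.2N F [-3.  -1.6  1.7] t 5.27
th 0.110 lat -1.3mm yawerr 0.2 push 2.8N F [-2.8 -1.2  0.9] t 5.35
th 0.106 lat -1.3mm yawerr 0.1 push 2.5N F [-2.6 -1.1  1.2] t 5.43
th 0.101 lat -1.3mm yawerr 0.1 push 2.1N F [-2.7 -0.4  0.6] t 5.52
```

```bash
cat > ring.py <<'E'
import sys
from h import *
s=env.sense();T=Tnow(s);im=env.camera("wrist");n=sys.argv[1];cv2.imwrite(f"pics/{n}.png",im[:,:,::-1])
g=cv2.cvtColor(im,cv2.COLOR_RGB2HSV)
u,v=map(int,proj("wrist",np.r_[PV+.1254*np.array([np.cos(np.deg2rad(312.8)+float(sys.argv[2])),np.sin(np.deg2rad(312.8)+float(sys.argv[2]))]),.078],T))
m=(im.max(2)<45).astype(np.uint8)
k,lab,st,ce=cv2.connectedComponentsWithStats(m)
l=[i for i in range(1,k) if 600<st[i][4]<6000 and np.hypot(*(ce[i]-[u,v]))<40]
for i in l:
    r=ray("wrist",ce[i],.078,T)[:2];d=r-PV
    print(ce[i],st[i][4],"ring r %.4f th %.3f"%(np.hypot(*d),np.arctan2(d[1],d[0])-np.deg2rad(312.8-360)))
if not l: print("pred",u,v)
E
python3 ring.py w4 .11; python3 st.py; python3 - <<'E'
import cv2
print(cv2.imread("pics/w3.png")[233,326])
E
```

```text
[324.67276265 238.46692607] 2570 ring r 0.1258 th 0.093
th 0.100 lat -1.4mm yawerr 0.1 push 3.1N F [-3.9 -0.6  0.5] t 5.57
[18 19 15]
```

View pics/w4.png

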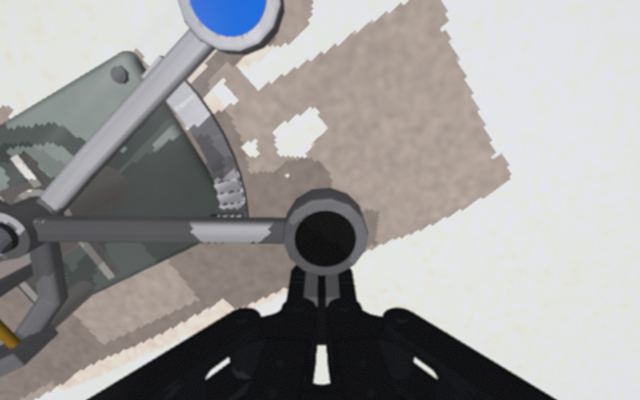

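```bash

python3 -m creep '{"delta_pos":[[0.12,0.03,0],[0.24,0.06,0],[0.36,0.09,0]],"twist":[[0,0,-0.6],[0,0,-1.2],[0,0,-1.8]]}'>/dev/null; python3 st.py
python3 -m creep '{"delta_pos":[[0.12,0.03,0]],"twist":[[0,0,-0.6]]}'>/dev/null; python3 st.py
python3 -m creep '{"delta_pos":[[0.06,0.015,0]],"twist":[[0,0,-0.3]]}'>/dev/null; python3 st.py
python3 -m creep '{"delta_pos":[[0.06,0.015,0]],"twist":[[0,0,-0.3]]}'>/dev/null; python3 st.py
python3 -m creep '{"delta_pos":[[0.06,0.015,0]],"twist":[[0,0,-0.3]]}'>/dev/null; python3 st.py
python3 -m creep '{"delta_pos":[[0.06,0.015,0]],"twist":[[0,0,-0.3]]}'>/dev/null; python3 st.py
```

```text
th 0.114 lat -1.5mm yawerr 1.2 push 11.1N F [-9.1 -6.8  3.8] t 5.82
th 0.121 lat -1.5mm yawerr 1.4 push 7.8N F [-7.7 -3.7  4.2] t 5.90
th 0.129 lat -1.4mm yawerr 1.2 push 3.5N F [-2.3 -2.6  0.1] t 5.98
th 0.142 lat -1.2mm yawerr 0.8 push 5.4N F [-5.1 -2.8  1.4] t 6.07
th 0.145 lat -1.3mm yawerr 0.9 push 8.3N F [-6.7 -5.3  2.3] t 6.15
th 0.148 lat -1.3mm yawerr 1.0 push 7.9N F [-6.5 -5.   3.3] t 6.23
```

```bash

python3 -m creep '{"delta_pos":[[0.06,0.015,0]],"twist":[[0,0,-0.3]]}'>/dev/null; python3 st.py
python3 -m creep '{"delta_pos":[[0.06,0.015,0]],"twist":[[0,0,-0.3]]}'>/dev/null; python3 st.py
python3 -m creep '{"delta_pos":[[0.06,0.015,0]],"twist":[[0,0,-0.3]]}'>/dev/null; python3 st.py
python3 -m creep '{"delta_pos":[[0.06,0.015,0]],"twist":[[0,0,-0.3]]}'>/dev/null; python3 st.py
```

```text
th 0.152 lat -1.3mm yawerr 1.1 push 6.8N F [-6.2 -3.8  2.9] t 6.32
th 0.157 lat -1.3mm yawerr 1.1 push 8.3N F [-6.8 -5.2  2.9] t 6.40
th 0.160 lat -1.3mm yawerr 1.2 push 9.8N F [-7.8 -6.4  3.5] t 6.48
th 0.164 lat -1.3mm yawerr 1.3 push 10.5N F [-8.2 -7.   3.3] t 6.57
```

```bash

python3 -m creep '{"delta_pos":[[0.06,0.015,0]],"twist":[[0,0,-0.3]]}'>/dev/null; python3 st.py
python3 -m creep '{"delta_pos":[[0.06,0.015,0]],"twist":[[0,0,-0.3]]}'>/dev/null; python3 st.py
python3 -m creep '{"delta_pos":[[0,0,0]],"twist":[[0,0,0]]}'>/dev/null; python3 st.py
```

```text
th 0.168 lat -1.4mm yawerr 1.4 push 9.5N F [-7.9 -5.9  2.2] t 6.65
th 0.171 lat -1.4mm yawerr 1.5 push 8.9N F [-7.9 -5.1  2.8] t 6.73
th 0.173 lat -1.4mm yawerr 1.4 push 8.9N F [-7.  -5.9  3.2] t 6.82
```

```bash
python3 - <<'E'
from h import *
b=env.camera("side")[:,:,::-1]
z=cv2.resize(b[212:262,298:346],None,fx=12,fy=12,interpolation=cv2.INTER_CUBIC)
cv2.imwrite("pics/s5.png",np.clip(z*1.5,0,255).astype(np.uint8))
E
```

```text
(no output)
```

View pics/s5.png

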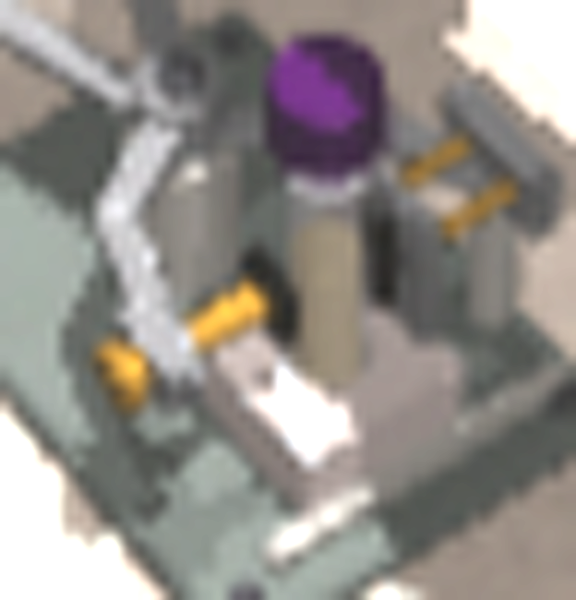

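```bash

python3 -m creep '{"delta_pos":[[0.06,0.015,0]],"twist":[[0,0,-0.3]]}'>/dev/null; python3 st.py
python3 -m creep '{"delta_pos":[[0.06,0.015,0]],"twist":[[0,0,-0.3]]}'>/dev/null; python3 st.py
python3 -m creep '{"delta_pos":[[0.06,0.015,0]],"twist":[[0,0,-0.3]]}'>/dev/null; python3 st.py
```

```text
th 0.175 lat -1.4mm yawerr 1.6 push 10.0N F [-8.1 -6.4  3.3] t 6.95
th 0.179 lat -1.4mm yawerr 1.7 push 8.6N F [-7.8 -4.9  3.7] t 7.03
th 0.184 lat -1.4mm yawerr 1.7 push 9.7N F [-7.8 -6.3  3.7] t 7.12
```

```bash

python3 -m creep '{"delta_pos":[[0.06,0.015,0]],"twist":[[0,0,-0.3]]}'>/dev/null; python3 st.py
python3 -m creep '{"delta_pos":[[0.06,0.015,0]],"twist":[[0,0,-0.3]]}'>/dev/null; python3 st.py
python3 -m creep '{"delta_pos":[[0.04,0.01,0]],"twist":[[0,0,-0.2]]}'>/dev/null; python3 st.py
```

```text
th 0.187 lat -1.4mm yawerr 1.8 push 10.9N F [-9.  -6.8  4.3] t 7.20
th 0.197 lat -1.2mm yawerr 1.5 push 3.7N F [-3.5 -2.  -0.3] t 7.28
th 0.204 lat -1.2mm yawerr 1.3 push 6.5N F [-4.7 -4.7  1.7] t 7.37
```

```bash

python3 -m creep '{"delta_pos":[[0.06,0.015,0]],"twist":[[0,0,-0.3]]}'>/dev/null; python3 st.py
python3 -m creep '{"delta_pos":[[0.06,0.015,0]],"twist":[[0,0,-0.3]]}'>/dev/null; python3 st.py
python3 -m creep '{"delta_pos":[[0.06,0.015,0]],"twist":[[0,0,-0.3]]}'>/dev/null; python3 st.py
python3 -m creep '{"delta_pos":[[0.06,0.015,0]],"twist":[[0,0,-0.3]]}'>/dev/null; python3 st.py
python3 -m creep '{"delta_pos":[[0.06,0.015,0]],"twist":[[0,0,-0.3]]}'>/dev/null; python3 st.py
```

```text
th 0.207 lat -1.2mm yawerr 1.4 push 6.8N F [-5.6 -4.4  2. ] t 7.45
th 0.212 lat -1.2mm yawerr 1.5 push 7.6N F [-6.8 -4.5  1.9] t 7.53
th 0.217 lat -1.2mm yawerr 1.5 push 7.7N F [-6.2 -5.1  1.9] t 7.62
th 0.221 lat -1.2mm yawerr 1.6 push 7.5N F [-6.2 -4.9  2.5] t 7.70
th 0.225 lat -1.2mm yawerr 1.6 push 9.1N F [-7.3 -6.   2.5] t 7.78
```

```bash

python3 -m creep '{"delta_pos":[[0.06,0.015,0]],"twist":[[0,0,-0.3]]}'>/dev/null; python3 st.py
python3 -m creep '{"delta_pos":[[0.06,0.015,0]],"twist":[[0,0,-0.3]]}'>/dev/null; python3 st.py
python3 -m creep '{"delta_pos":[[0.06,0.015,0]],"twist":[[0,0,-0.3]]}'>/dev/null; python3 st.py
python3 -m creep '{"delta_pos":[[0.06,0.015,0]],"twist":[[0,0,-0.3]]}'>/dev/null; python3 st.py
```

```text
th 0.228 lat -1.2mm yawerr 1.7 push 9.6N F [-7.9 -6.2  2.4] t 7.87
th 0.231 lat -1.3mm yawerr 1.9 push 10.0N F [-8.1 -6.6  3.5] t 7.95
th 0.235 lat -1.3mm yawerr 1.9 push 10.2N F [-7.7 -7.1  2.9] t 8.03
th 0.238 lat -1.3mm yawerr 2.1 push 10.2N F [-7.3 -7.4  2.9] t 8.12
```

```bash

python3 -m creep '{"delta_pos":[[0.06,0.015,0]],"twist":[[0,0,-0.3]]}'>/dev/null; python3 st.py
python3 -m creep '{"delta_pos":[[0.06,0.015,0]],"twist":[[0,0,-0.3]]}'>/dev/null; python3 st.py
python3 -m creep '{"delta_pos":[[0.04,0.01,0]],"twist":[[0,0,-0.2]]}'>/dev/null; python3 st.py
```

```text
th 0.244 lat -1.3mm yawerr 2.0 push 10.3N F [-7.3 -7.6  3. ] t 8.20
th 0.247 lat -1.3mm yawerr 2.1 push 11.6N F [-8.7 -8.2  3.3] t 8.28
th 0.259 lat -1.1mm yawerr 1.6 push 5.5N F [-5.3 -3.2  0.7] t 8.37
```

```bash

python3 -m creep '{"delta_pos":[[0.04,0.01,0]],"twist":[[0,0,-0.2]]}'>/dev/null; python3 st.py
python3 -m creep '{"delta_pos":[[0.06,0.015,0]],"twist":[[0,0,-0.3]]}'>/dev/null; python3 st.py
python3 -m creep '{"delta_pos":[[0.06,0.015,0]],"twist":[[0,0,-0.3]]}'>/dev/null; python3 st.py
python3 - <<'E'
from h import *
b=env.camera("side")[:,:,::-1]
z=cv2.resize(b[212:262,298:346],None,fx=12,fy=12,interpolation=cv2.INTER_CUBIC)
cv2.imwrite("pics/s6.png",np.clip(z*1.5,0,255).astype(np.uint8))
E
python3 st.py
```

```text
th 0.262 lat -1.1mm yawerr 1.7 push 7.7N F [-5.4 -5.7  2. ] t 8.45
th 0.264 lat -1.2mm yawerr 1.9 push 9.2N F [-6.2 -7.   1.8] t 8.53
th 0.268 lat -1.2mm yawerr 2.0 push 8.6N F [-6.8 -5.9  2.9] t 8.62
th 0.268 lat -1.2mm yawerr 2.0 push 9.1N F [-6.5 -6.6  2.1] t 8.67
```

View pics/s6.png

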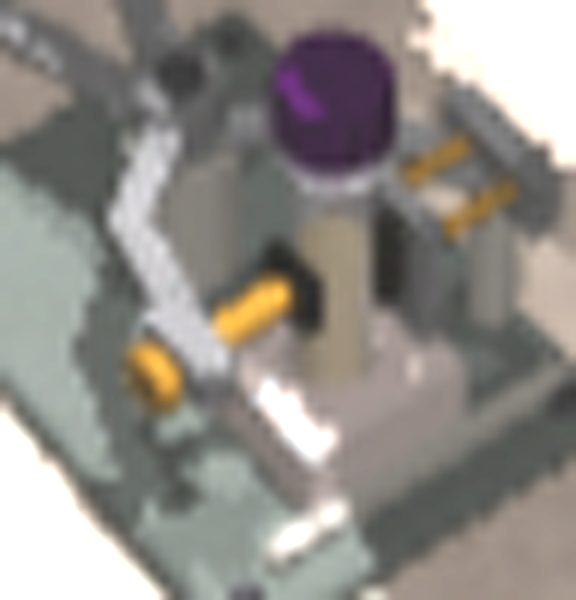

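```bash

python3 -m creep '{"delta_pos":[[0.06,0.015,0]],"twist":[[0,0,-0.3]]}'>/dev/null; python3 st.py
python3 -m creep '{"delta_pos":[[0.06,0.015,0]],"twist":[[0,0,-0.3]]}'>/dev/null; python3 st.py
python3 -m creep '{"delta_pos":[[0.06,0.015,0]],"twist":[[0,0,-0.3]]}'>/dev/null; python3 st.py
python3 -m creep '{"delta_pos":[[0.06,0.015,0]],"twist":[[0,0,-0.3]]}'>/dev/null; python3 st.py
python3 -m creep '{"delta_pos":[[0.06,0.015,0]],"twist":[[0,0,-0.3]]}'>/dev/null; python3 st.py
```

```text
th 0.271 lat -1.2mm yawerr 2.1 push 9.4N F [-7.  -6.8  2.4] t 8.75
th 0.275 lat -1.2mm yawerr 2.1 push 9.9N F [-7.  -7.3  2.7] t 8.83
th 0.278 lat -1.3mm yawerr 2.2 push 10.0N F [-8.1 -6.8  2.6] t 8.92
th 0.282 lat -1.3mm yawerr 2.3 push 12.3N F [-8.5 -9.2  3.6] t 9.00
th 0.285 lat -1.3mm yawerr 2.5 push 12.6N F [-9.1 -9.2  3.7] t 9.08
```

```bash

python3 -m creep '{"delta_pos":[[0.06,0.015,0]],"twist":[[0,0,-0.3]]}'>/dev/null; python3 st.py
python3 -m creep '{"delta_pos":[[0.06,0.015,0]],"twist":[[0,0,-0.3]]}'>/dev/null; python3 st.py
python3 -m creep '{"delta_pos":[[0.06,0.015,0]],"twist":[[0,0,-0.3]]}'>/dev/null; python3 st.py
python3 -m creep '{"delta_pos":[[0.06,0.015,0]],"twist":[[0,0,-0.3]]}'>/dev/null; python3 st.py
```

```text
th 0.288 lat -1.3mm yawerr 2.6 push 13.2N F [-9.6 -9.7  4. ] t 9.17
th 0.292 lat -1.4mm yawerr 2.7 push 13.5N F [-10.5  -9.5   4.4] t 9.25
th 0.294 lat -1.4mm yawerr 2.9 push 15.1N F [-10.  -11.6   4.1] t 9.33
th 0.298 lat -1.4mm yawerr 2.9 push 15.0N F [-10.5 -11.2   3.8] t 9.42
```

```bash

python3 -m creep '{"delta_pos":[[0.05,0.012,0]],"twist":[[0,0,-0.25]]}'>/dev/null; python3 st.py
python3 -m creep '{"delta_pos":[[0.05,0.012,0]],"twist":[[0,0,-0.25]]}'>/dev/null; python3 st.py
python3 -m creep '{"delta_pos":[[0.04,0.01,0]],"twist":[[0,0,-0.2]]}'>/dev/null; python3 st.py
```

```text
th 0.300 lat -1.4mm yawerr 3.1 push 15.1N F [-10.8 -11.2   4.9] t 9.50
th 0.302 lat -1.4mm yawerr 3.2 push 13.0N F [-9.6 -9.5  4.9] t 9.58
th 0.307 lat -1.4mm yawerr 3.1 push 14.0N F [ -9.  -11.    3.8] t 9.67
```

```bash

python3 -m creep '{"delta_pos":[[0.04,0.01,0]],"twist":[[0,0,-0.2]]}'>/dev/null; python3 st.py
python3 -m creep '{"delta_pos":[[0.04,0.01,0]],"twist":[[0,0,-0.2]]}'>/dev/null; python3 st.py
```

```text
th 0.317 lat -1.3mm yawerr 2.7 push 8.8N F [-6.4 -6.6  1.8] t 9.75
th 0.321 lat -1.3mm yawerr 2.7 push 10.7N F [-7.3 -8.2  3.3] t 9.83
```

The fourth click is in: the force fell from 14 to 8.8 N, about 5 N above the free baseline, which implies roughly 12 to 15 N on the tube. Now I back off.

```bash

python3 -m creep '{"delta_pos":[[-0.1,-0.02,0],[-0.2,-0.04,0],[-0.3,-0.06,0],[-0.4,-0.08,0]],"twist":[[0,0,0],[0,0,0],[0,0,0],[0,0,0]]}'; python3 st.py
python3 -m creep '{"delta_pos":[[-0.2,0,0],[-0.4,0,0],[-0.7,0,0],[-1.0,0,0]],"twist":[[0,0,0],[0,0,0],[0,0,0],[0,0,0]]}'; python3 st.py; python3 ring.py w7 .3
```

```text
clock: 10.17
position: [0.6486, -0.0249, 0.1266]
tool_rot: [0.849, 0.529, -0.001, 0.0]
force: [-2.6, -4.0, -1.2]
finger_gap: -0.0002
th 0.305 lat -1.7mm yawerr 3.6 push 4.7N F [-2.6 -4.  -1.2] t 10.17
clock: 10.5
position: [0.6451, -0.0328, 0.1274]
tool_rot: [0.849, 0.529, 0.001, 0.0]
force: [-1.5, -0.2, 0.2]
finger_gap: -0.0002
th 0.237 lat -0.5mm yawerr 7.5 push 1.0N F [-1.5 -0.2  0.2] t 10.50
[325.00113679 220.1314892 ] 2639 ring r 0.1259 th 0.289
```

View pics/w7.png

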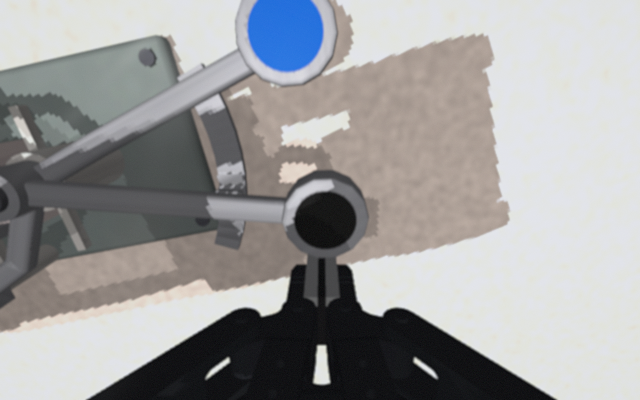

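```bash

python3 -m creep '{"delta_pos":[[-0.6,0,0],[-1.2,0,0],[-1.6,0,-2],[-1.6,0,-5],[-1.6,0,-9],[-1.6,0,-13],[-1.6,0,-14],[-1.6,0,-14]],"twist":[[0,0,0],[0,0,0],[0,0,0],[0,0,0],[0,0,0],[0,0,0],[0,0,0],[0,0,0]]}'
python3 - <<'E'
from h import *
print(rel([*c2w(.055,.004),.265],64))
s=env.sense();T=Tnow(s);im=env.camera("wrist");cv2.imwrite("pics/w8.png",im[:,:,::-1])
print(proj("wrist",np.r_[c2w(.055,.004),.1355],T))
E
```

```text
clock: 11.22
position: [0.64, -0.0483, 0.2733]
tool_rot: [0.849, 0.529, 0.004, 0.004]
force: [-0.0, -0.9, 0.2]
finger_gap: -0.0002
(array([  4.58, -17.93,   0.64]), array([ 0.65, -0.16, -0.16]))
[ 27.93793063 150.46127753]
```

View pics/w8.png

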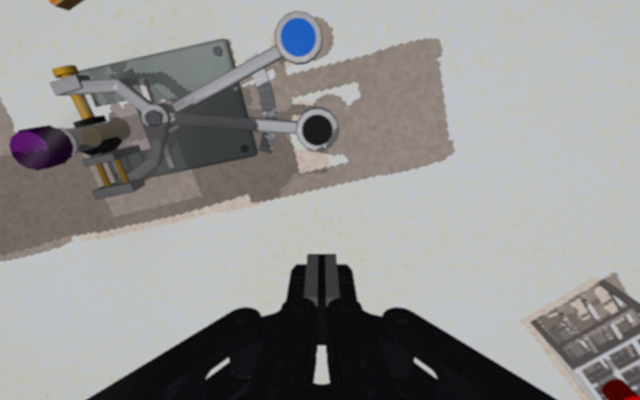

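```bash

python3 -m creep '{"delta_pos":[[0.8,-3,0.1],[1.6,-6,0.2],[2.4,-9,0.3],[3.2,-12,0.4],[4,-15,0.5],[4.4,-17,0.6],[4.6,-17.9,0.6],[4.6,-17.9,0.6],[4.6,-17.9,0.6]],"twist":[[0,0,0],[0,0,0],[0,0,0],[0,0,0],[0,0,0],[0,0,0],[0,0,0],[0,0,0],[0,0,0]]}'
python3 - <<'E'
from h import *
print(rel([*c2w(.055,.004),.225],64))
for n,b in(("top",(200,250,265,325)),("side",(180,260,270,360))):
    im=env.camera(n)[b[0]:b[1],b[2]:b[3],::-1];cv2.imwrite(f"pics/{n}9.png",cv2.resize(im,None,fx=7,fy=7,interpolation=cv2.INTER_CUBIC))
cv2.imwrite("pics/w9.png",env.camera("wrist")[:,:,::-1])
E
```

```text
clock: 12.02
position: [0.4969, 0.0726, 0.26]
tool_rot: [0.849, 0.529, -0.001, -0.0]
force: [0.4, -0.0, -0.1]
finger_gap: 0.0001
(array([0.05, 0.26, 3.49]), array([-0.04,  0.05, -0.12]))
```

View pics/side9.png

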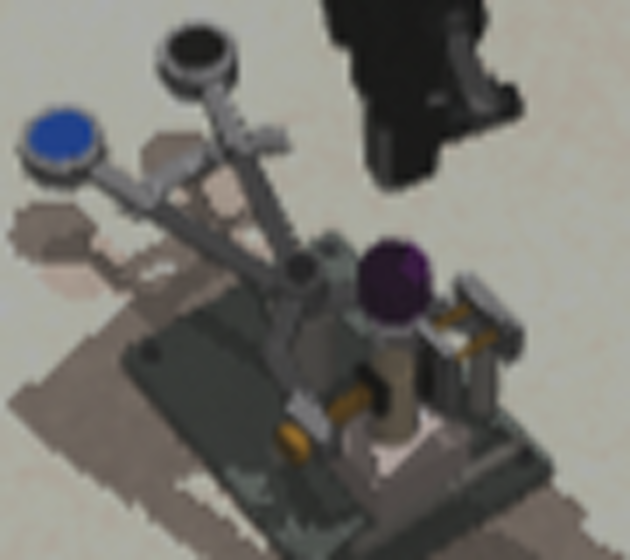

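View pics/w9.png

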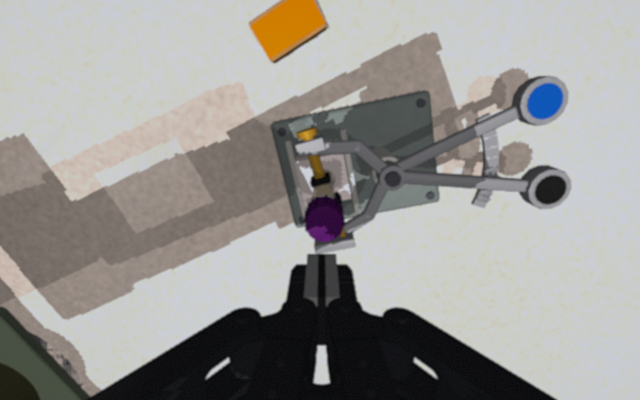

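```bash
python3 - <<'E'
from h import *
s=env.sense();T=Tnow(s)
print(s["position"],c2w(.055,.004))
print("side",ray("side",(270+396/7-.4,180+272/7-.4),.1355)[:2]-[.0012,.0014],"wrist",ray("wrist",(324,220),.1355,T)[:2],"tip proj",proj("wrist",(T@np.array([0,0,.073,1]))[:3],T))
w=cv2.imread("pics/w9.png");cv2.imwrite("pics/w9z.png",cv2.resize(w[170:270,270:390],None,fx=6,fy=6,interpolation=cv2.INTER_CUBIC))
E
```

```text
[0.49804183 0.07197945 0.26083401] [0.49932078 0.0718768 ]
side [0.49642379 0.07454601] wrist [0.50124198 0.07425008] tip proj [321.0694859  267.59629458]
```

View pics/w9z.png

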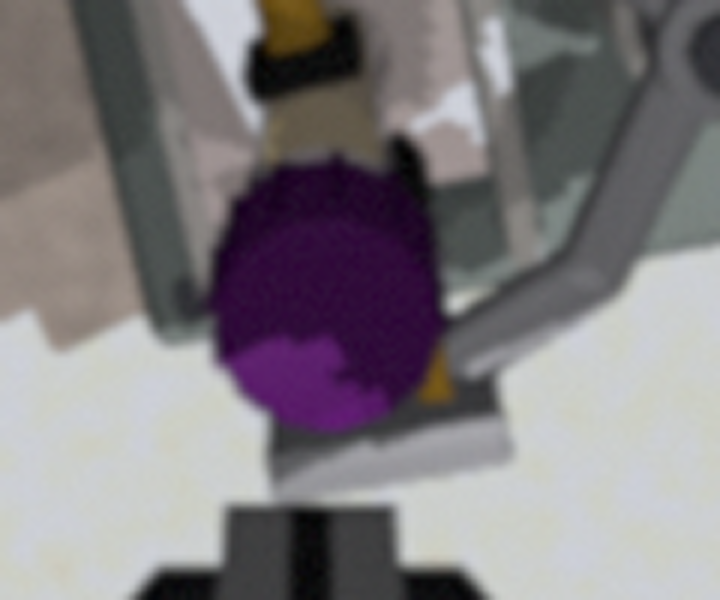

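```bash
python3 -c "
from h import *
print(rel([.499,.0728,.2155],64))"
python3 -m creep '{"delta_pos":[[0.1,0.05,1],[0.1,0.05,2],[0.1,0.05,3],[0.1,0.05,4],[0.1,0.05,4.5],[0.1,0.05,4.5]],"twist":[[0,0,0],[0,0,0],[0,0,0],[0,0,0],[0,0,0],[0,0,0]]}'
python3 -c "
from h import *
print(rel([.499,.0728,.2085],64))"
```

```text
(array([0.12, 0.05, 4.53]), array([ 0.03,  0.01, -0.21]))
clock: 12.67
position: [0.4965, 0.0735, 0.2135]
tool_rot: [0.849, 0.529, -0.002, -0.001]
force: [0.9, 0.3, -0.1]
finger_gap: -0.0004
(array([0.05, 0.26, 0.5 ]), array([-0.24,  0.11, -0.15]))
```

```bash
python3 -m creep '{"delta_pos":[[0.05,0.1,0],[0.05,0.1,0],[0.05,0.1,0]],"twist":[[0,0,0],[0,0,0],[0,0,0]]}'
python3 -c "
from h import *
print(rel([.499,.0728,.2085],64));cv2.imwrite('pics/w10.png',env.camera('wrist')[170:290,250:390,::-1].repeat(5,0).repeat(5,1));b=env.camera('side')[180:260,270:360,::-1];cv2.imwrite('pics/s10.png',cv2.resize(b,None,fx=7,fy=7,interpolation=cv2.INTER_CUBIC))"
```

```text
clock: 12.92
position: [0.4996, 0.0735, 0.2166]
tool_rot: [0.849, 0.529, 0.001, 0.0]
force: [-0.5, -0.6, 0.2]
finger_gap: -0.0004
(array([-0.09, -0.02,  0.81]), array([ 0.08, -0.04, -0.14]))
```

View pics/w10.png

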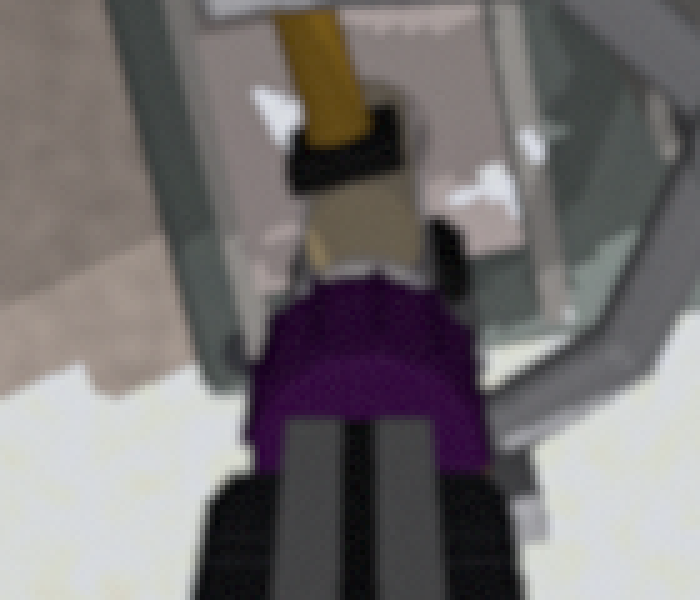

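View pics/s10.png

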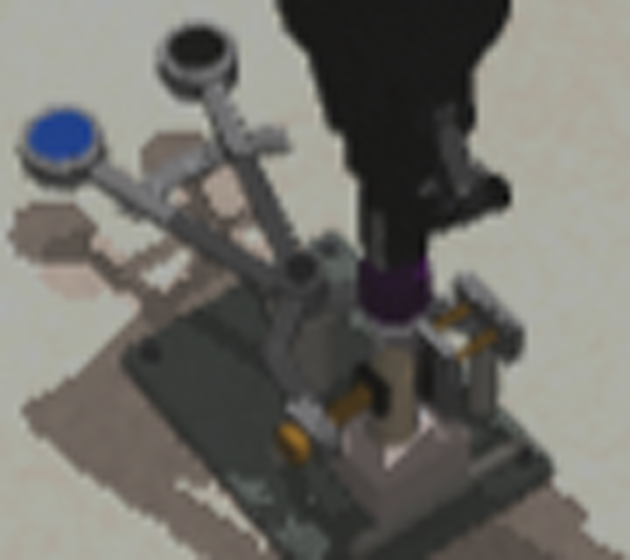

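The fingertips are centred over the cap in both views. Pressing now.

```bash

python3 -m creep '{"delta_pos":[[0,0,0.2],[0,0,0.4],[0,0,0.6]],"twist":[[0,0,0],[0,0,0],[0,0,0]]}' | egrep 'pos|for'
python3 -m creep '{"delta_pos":[[0,0,0.1]],"twist":[[0,0,0]]}'| egrep 'pos|for'
python3 -m creep '{"delta_pos":[[0,0,0.1]],"twist":[[0,0,0]]}'| egrep 'pos|for'
python3 -m creep '{"delta_pos":[[0,0,0.1]],"twist":[[0,0,0]]}'| egrep 'pos|for'
python3 -m creep '{"delta_pos":[[0,0,0.1]],"twist":[[0,0,0]]}'| egrep 'pos|for'
```

```text
position: [0.499, 0.0736, 0.2099]
force: [-0.1, -0.1, -0.4]
position: [0.4987, 0.0735, 0.2086]
force: [0.3, 0.4, 0.6]
position: [0.4989, 0.0736, 0.2078]
force: [-1.4, 0.4, 6.5]
position: [0.4993, 0.0736, 0.2077]
force: [-2.3, -0.3, 7.3]
position: [0.4993, 0.0735, 0.207]
force: [-1.8, -0.8, 7.4]
```

```bash

python3 -m creep '{"delta_pos":[[0,0,0.1]],"twist":[[0,0,0]]}'| egrep 'pos|for'
python3 -m creep '{"delta_pos":[[0,0,0.1]],"twist":[[0,0,0]]}'| egrep 'pos|for'
python3 -m creep '{"delta_pos":[[0,0,0.1]],"twist":[[0,0,0]]}'| egrep 'pos|for'
python3 -m creep '{"delta_pos":[[0,0,0.08]],"twist":[[0,0,0]]}'| egrep 'pos|for'
```

```text
position: [0.4993, 0.0736, 0.2061]
force: [-2.2, 0.1, 7.2]
position: [0.4993, 0.0735, 0.2052]
force: [-2.8, 0.5, 7.1]
position: [0.4993, 0.0736, 0.2042]
force: [-2.3, 0.5, 6.9]
position: [0.4993, 0.0736, 0.2034]
force: [-2.9, 0.0, 7.6]
```

```bash

python3 -m creep '{"delta_pos":[[0,0,0.06]],"twist":[[0,0,0]]}'| egrep 'pos|for'
python3 -m creep '{"delta_pos":[[0,0,0.06]],"twist":[[0,0,0]]}'| egrep 'pos|for'
```

```text
position: [0.4993, 0.0736, 0.2028]
force: [-3.3, -0.6, 6.6]
position: [0.4995, 0.0736, 0.2026]
force: [-2.9, -0.5, 11.7]
```

```bash

python3 -m creep '{"delta_pos":[[0,0,0.05]],"twist":[[0,0,0]]}'| egrep 'pos|for'
python3 -m creep '{"delta_pos":[[0,0,0],[0,0,0]],"twist":[[0,0,0],[0,0,0]]}'| egrep 'pos|for'
```

```text
position: [0.4996, 0.0735, 0.2025]
force: [-5.6, -0.0, 14.2]
position: [0.4995, 0.0735, 0.2025]
force: [-4.5, -0.1, 11.1]
```

The cap is home: the position stopped at 0.2025 after about 5.8 mm of travel and the force rose. Now to the blue ring.

```bash

python3 -m creep '{"delta_pos":[[0,0,-0.3],[0,0,-1],[0,0,-3],[0,0,-5],[0,0,-5.5],[0,0,-5.5]],"twist":[[0,0,0],[0,0,0],[0,0,0],[0,0,0],[0,0,0],[0,0,0]]}' | egrep 'pos|for'
python3 - <<'E'
from h import *
print(rel([*c2w(-.12,-.034),.20],75))
s=env.sense();T=Tnow(s);cv2.imwrite('pics/w11.png',env.camera('wrist')[:,:,::-1])
b=env.camera('side')[180:260,270:360,::-1];cv2.imwrite('pics/s11.png',cv2.resize(b,None,fx=7,fy=7,interpolation=cv2.INTER_CUBIC))
E
```

```text
position: [0.5003, 0.0735, 0.2574]
force: [0.0, 0.1, 0.1]
(array([ 6.94, 16.39,  5.83]), array([  0.25,  -0.09, -11.14]))
```

View pics/s11.png

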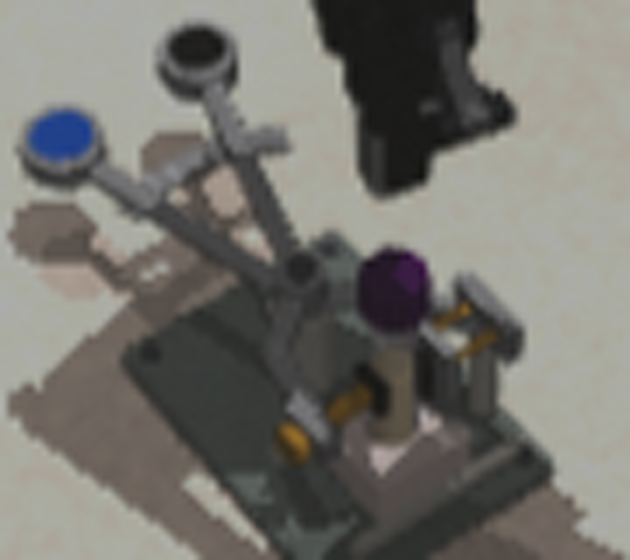

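```bash

python3 -m creep '{"delta_pos":[[1.2,3,0],[2.5,6,0],[3.7,9,0],[5,12,0],[6,14.2,0.5],[6.9,16.4,1.5],[6.9,16.4,3],[6.9,16.4,5],[6.9,16.4,5.8],[6.9,16.4,5.8]],"twist":[[0,0,0],[0,0,0],[0,0,0],[0,0,0],[0,0,0],[0,0,0],[0,0,0],[0,0,0],[0,0,0],[0,0,0]]}' | egrep 'pos|for'
python3 -m creep '{"delta_pos":[[0,0,0],[0,0,0]],"twist":[[0,0,0],[0,0,0]]}' | egrep 'pos|for'
python3 - <<'E'
from h import *
print(rel([*c2w(-.12,-.034),.152],64))
s=env.sense();T=Tnow(s);cv2.imwrite('pics/w12.png',env.camera('wrist')[:,:,::-1])
print(proj("wrist",np.r_[c2w(-.12,-.034),.07],T))
E
```

```text
position: [0.6737, 0.0633, 0.1919]
force: [-0.4, 0.8, -0.3]
position: [0.6768, 0.0633, 0.1982]
force: [-0.8, -0.4, 0.0]
(array([0.09, 0.1 , 4.62]), array([ 0.05, -0.02, -0.14]))
[322.62749009 222.09569706]
```

View pics/w12.png

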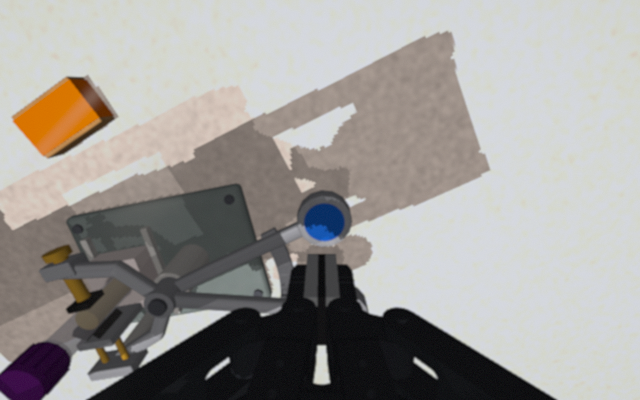

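```bash

python3 -m creep '{"delta_pos":[[0.1,0.05,1.5],[0.2,0.1,3],[0.2,0.1,4],[0.2,0.1,4.5],[0.2,0.1,4.5],[0.2,0.1,4.5]],"twist":[[0,0,0],[0,0,0],[0,0,0],[0,0,0],[0,0,0],[0,0,0]]}' | egrep 'pos|for'
python3 -m creep '{"delta_pos":[[0,0,0.2],[0,0,0.4],[0,0,0.6]],"twist":[[0,0,0],[0,0,0],[0,0,0]]}' | egrep 'pos|for'
python3 -c "
from h import *
print(rel([*c2w(-.12,-.034),.1425],64))
cv2.imwrite('pics/w13.png',env.camera('wrist')[:,:,::-1])"
```

```text
position: [0.6779, 0.0646, 0.1513]
force: [0.2, 0.3, 0.3]
position: [0.6789, 0.0646, 0.1471]
force: [0.3, 0.3, -0.2]
(array([-0.12, -0.02,  0.46]), array([ 0.08, -0.04, -0.14]))
```

View pics/w13.png

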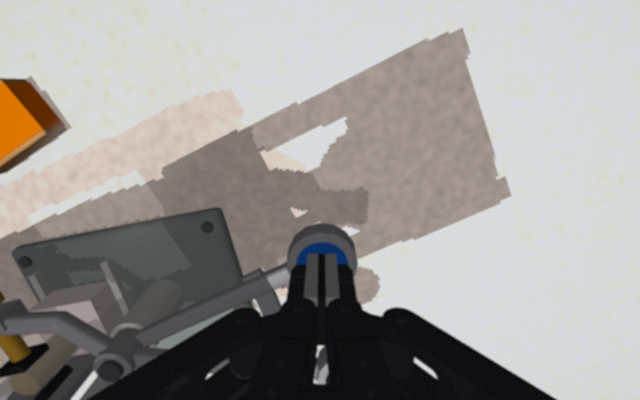

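Centred over the blue ring, about 4.6 mm above it. I'll press down past the 5 mm release, towards 8 mm.

```bash

python3 -m creep '{"delta_pos":[[0,0,0.15],[0,0,0.3],[0,0,0.45]],"twist":[[0,0,0],[0,0,0],[0,0,0]]}' | egrep 'pos|for'
python3 -m creep '{"delta_pos":[[0,0,0.15],[0,0,0.3]],"twist":[[0,0,0],[0,0,0]]}'| egrep 'pos|for'
python3 -m creep '{"delta_pos":[[0,0,0.15],[0,0,0.3]],"twist":[[0,0,0],[0,0,0]]}'| egrep 'pos|for'
```

```text
position: [0.6786, 0.0645, 0.1423]
force: [-2.4, 0.6, 6.1]
position: [0.6789, 0.0645, 0.1399]
force: [-1.7, 0.4, 9.2]
position: [0.6791, 0.0646, 0.1372]
force: [-1.3, 1.0, 4.9]
```

```bash

python3 -m creep '{"delta_pos":[[0,0,0.15],[0,0,0.3]],"twist":[[0,0,0],[0,0,0]]}'| egrep 'pos|for'
python3 -m creep '{"delta_pos":[[0,0,0],[0,0,0],[0,0,0],[0,0,0],[0,0,0],[0,0,0]],"twist":[[0,0,0],[0,0,0],[0,0,0],[0,0,0],[0,0,0],[0,0,0]]}'| egrep 'pos|for'
python3 - <<'E'
from h import *
b=env.camera('side')[160:260,260:360,::-1];cv2.imwrite('pics/s14.png',cv2.resize(b,None,fx=6,fy=6,interpolation=cv2.INTER_CUBIC))
E
```

```text
position: [0.6792, 0.0646, 0.1345]
force: [-0.5, 0.4, 7.1]
position: [0.6792, 0.0646, 0.1347]
force: [-1.0, -0.1, 6.3]
```

View pics/s14.png

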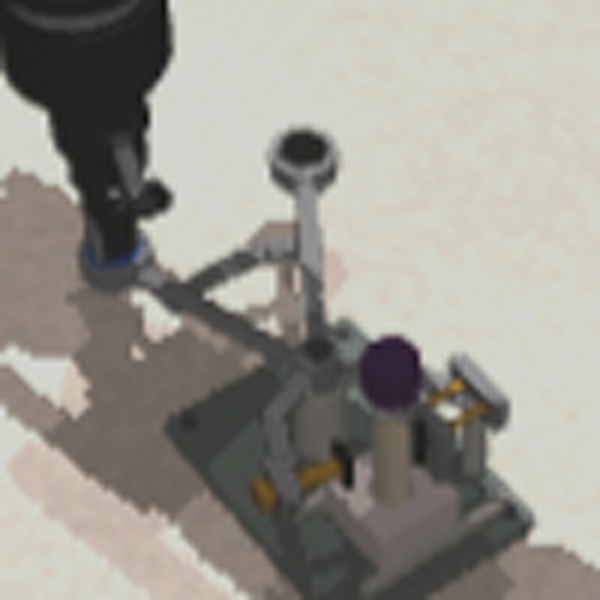

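The handle has sprung fully open: its ring is back at the starting pixel, about (310,184) in the full frame, and the jaw is clear of the tube. I retract straight up and check.

```bash

python3 -m creep '{"delta_pos":[[0,0,-0.4],[0,0,-0.8],[0,0,-1.2],[0,0,-2],[0,0,-4],[0,0,-7],[0,0,-10],[0,0,-12],[0,0,-12],[0,0,-12]],"twist":[[0,0,0],[0,0,0],[0,0,0],[0,0,0],[0,0,0],[0,0,0],[0,0,0],[0,0,0],[0,0,0],[0,0,0]]}' | egrep 'clock|pos|for'
python3 - <<'E'
from h import *
b=env.camera('side');cv2.imwrite('pics/s15.png',cv2.resize(b[160:260,260:360,::-1],None,fx=6,fy=6,interpolation=cv2.INTER_CUBIC));cv2.imwrite('pics/s15f.png',b[:,:,::-1]);cv2.imwrite('pics/w15.png',env.camera('wrist')[:,:,::-1])
E
```

```text
clock: 18.93
position: [0.6792, 0.0645, 0.255]
force: [0.1, -0.2, -0.7]
```

View pics/s15.png

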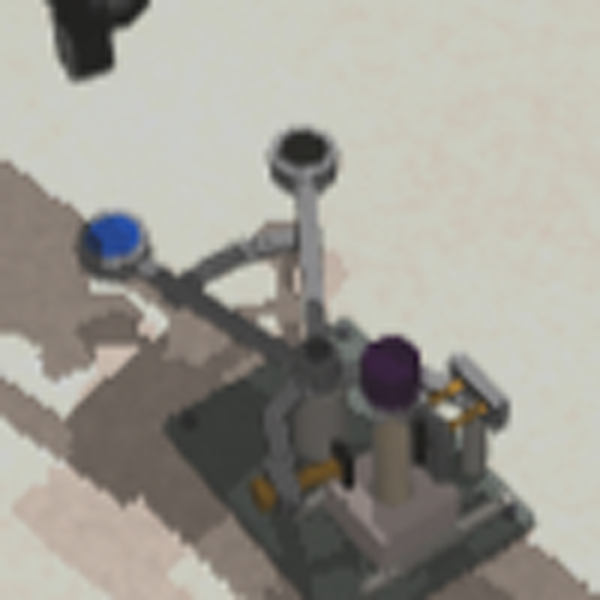

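View pics/w15.png

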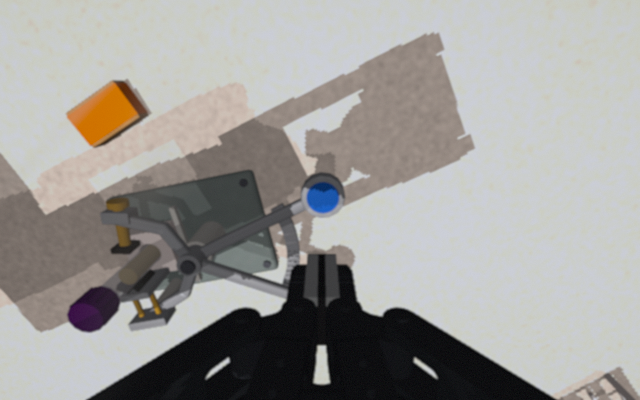

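View pics/s15f.png

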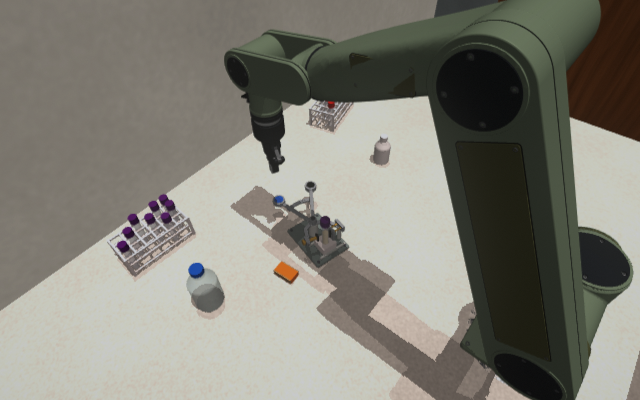

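The handle is fully open, with its ring at crop (303,148). The tube is upright, the cap is lowered, and the bystanders sit at their starting pixels. Handing in.

```bash
python3 -c "
from station import env
print(env.job_done())"
```

```text
the job is handed in; nothing more can be done
None
```

I closed the clamp to its fourth tooth, let go, pressed the cap home, released the ratchet and handed the job in at about 19 s. No verdict is reported, so the results below are my own checks.

- **Ratchet hold:** I felt four clicks, and the handle stayed on the fourth tooth (about 0.29 to 0.30 rad) after I backed off. From the felt push force I estimate 12 to 16 N on the tube. I could not measure that grip directly. After the third click I estimated only about 3 to 5 N, which was too marginal to count as firm, so I went one tooth further.
- **Cap:** It slid about 5.8 mm at roughly 7 N and then met the hard stop. The highest force I read was about 15 N.
- **Release:** I pressed the blue ring about 8 mm down, with a reading of about 9 N at most. The handle sprang back to its starting position in the side view.
- **Last pictures:** They show the jaws open and clear of the tube, the tube upright in its nest with the cap lowered, and both bottles and the carton where they started.

Two readings disagreed with what I expected:

- **Tooth peaks:** With the tube not yet gripped, they read 11 to 12 N at the ring, against the 7.5 to 9 N I expected. I therefore compared each tooth with the one before instead of using the 12 N rule on its own.
- **First tooth:** On the first push I stopped just short of its click. The handle came back with the fingers, so I pushed it again.

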